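# Wedge the tool rest into the sharpening stand

## Robot

A 6-joint arm with a two-finger parallel gripper is mounted at the origin on a cart in front of the work surface, level with it; the furniture and walls round the work are solid. World frame = base frame: x ahead of the robot, y to its left, z up, the work surface at z = 0. Lengths are in m, angles in rad, forces in N, time in s.
With the tool pointing down it reaches from about 0.4 to 0.925 m from the base axis. Payload 12.5 kg.
Tool frame: the origin (TCP) lies on the centre line of the jaws, within the pads' length; the fingertips stand 11 mm ahead of it and the grasp point (between the pads) lies 8 mm behind it; z points along the fingers, y is the line along which they close (so a half turn about z gives the same grasp; the last joint's range is limited). The gripper opens to 95 mm and grips with 3 to 60 N. Pads are 20 mm wide; open, the fingers measure 119 mm over their backs; the gripper's body (75 mm by 180 mm) begins 59 mm behind the grasp point.
Start: joints at [1.113, 0.491, 1.559, -0, 1.092, -0.106], TCP at [0.215, 0.587, 0.226] pointing down, gripper open.
Joint ranges: [-3.1, 3.1], [-0.84, 2.19], [0.05, 2.79], [-1.13, 4.28], [0.06, 2.93], [-2.69, 2.69]. Speed limits (rad/s): [2.22, 2.22, 2.79, 3.14, 3.14, 3.14].

## Interface

Orientations are given as a rotation vector (axis times angle).
In Python, from bench import readout, optics, arm gives the robot as it stands.
- The arm moves only by the tool servo_tool, never from a script. Its argument "steps" is a list of rows, each a list of 5 numbers: the shift along the world's x, y, z each as a share of 25 cm, from -1 to 1, then the turn about the world's z as a share of 360 degrees, from -1 to 1, then the opening, from 0 (shut) to 1 (fully open). A call has 1 to 20 rows; each row is the pose to reach, as a shift and turn from the pose commanded when the call began, turning the shorter way round; what a row does not reach only later rows make up. A row lasts 1/8 s, in which the tool goes at most 62.5 mm and 10.7 degrees, less where a joint would pass 70% of its speed; a pose out of reach is approached as far as the arm can. A call with a number of a shift or a turn outside -1 to 1 is refused whole. A call with a gripper value outside its range is refused whole. The fingers move at their own pace and stop on an object; "newtons" is the grip in N (left out, the last holds). Time passes only in rows, so rows that repeat a pose let the fingers close. It gives the time, the measured TCP pose, the force, the opening and the grip force at its end, in the units of the state.
- readout.sense(): the state, without advancing time (a new reading comes with each control period).
- optics.get_image(name): name is "scene" or "top" or "wrist"; returns (picture, depth): 400x640x3 uint8, red, green, blue; 400x640 float32, m along the optical axis (not along the pixel's ray), 0 where there is no reading.
- optics.calibration(name): a dict with "mtx" (3x3 intrinsics, pixels), "k1" (the pictures are not rectified: a ray, as slopes to the right and down, at radius r is drawn at 1 + k1 r^2 times it, then the intrinsics apply), "extrinsics" (4x4, takes a point from world to camera coordinates); the wrist camera has in their place "T_tool_cam" (4x4, takes a point from camera to tool coordinates, whose origin is the TCP and whose axes are the flange's). Camera axes: x right, y down, z forward; pixel columns grow to the right and rows downward; lengths in m; the calibration is good to about 2 mm. A picture is of the moment at which its call begins: read the wrist's pose just before it. calibration takes no time and is no camera call.
- arm.job_done(): hands the job in; it is judged then, once.
The state is a dict: "clock": time; "joint_pos": joint angles; "qvel": joint speeds; "tau": joint torques, N m; "eef_pos": TCP position; "tcp_rot": TCP orientation; "force": force on the tool from outside, world axes, zero at the start; "torque": the same for the moment, N m; "grip_width": finger opening in m; "finger_force": force on a finger pad.
Only numpy, scipy, OpenCV 4.12 (cv2) and the standard library are available. Lean on these libraries where they do the work, as an engineer would, in place of code of your own. Each camera call takes 0.05 s, during which the arm holds its last target. There are 200 camera calls.

## Task

Fit the steel tool rest to the green sharpening stand so that a chisel can be ground on it: set its dovetailed foot, narrow end first, into the open mouth of the tapered way and slide it towards the wheel until it wedges tight against the brass gib. Press it home gently with a push of about 15 newtons, never more than 25, then let go and leave it jammed there. Do not knock the chisel, the marker or the wood offcut about.

Things in the scene. Friction and masses are not known exactly. Their poses are not given: they have to be found in the camera images.
- tool_rest: Loose steel tool rest, 0.4 to 0.65 kg, waxed: dovetailed foot 90 mm long (x), 20 high, with an upright crosswise bar on it; stands on its foot on a plywood board (board top at z = 43 mm). Origin: underside of the foot, midway along; z up, +x towards its narrow end, which goes in first. In place its axes lie along the stand's, at z = 14 and y about 0 in the stand's frame.
- rest_nose (a point): Middle of the foot's narrow end, (45, 5.5, 10) mm in the tool rest's frame. At its underside the foot reaches y = +30 all along one side (straight); the other side tapers 1:8, from y = -30 at the back end to y = -19 here. Both sides lean inward by 25 degrees going up.
- rest_bar (a point): Centre of the tool rest's upright bar, to grip by or push on: 14 mm thick along the rest's x, 56 wide along y, from 20 (top of the foot) to 62 above the underside. This point lies at (5, 3, 41) mm in the tool rest's frame; the foot's top runs on 33 mm before the bar and 43 mm behind it.
- stand: Fixed green stand with a grinding wheel (x 88 to 156 mm, top 86 high). Bed 270 x 118, 14 thick; its top is the way's floor. Origin: on the worktop below the way; the way runs along +x from its mouth towards the wheel. A straight undercut rail, 18 high, stands on the +y side, its face at y = +30 on the floor, leaning like the rest's side; a rail with the brass gib stands on the -y side.
- way_mouth (a point): Middle of the way's open mouth, on its floor: (-45, 0, 14) mm in the stand's frame. Before it the bed is flat and open from x = -105 to -45, so the foot can be laid there and slid in. Enter with the tool rest about 4 mm to -y of its final place, clear of the straight rail; there are over 8 mm of play at first.
- way_end (a point): Wheel end of the way, on its floor: (80, 0, 14) mm in the stand's frame. The brass gib, a strip 109 x 18 mm on the -y rail, narrows the way by 1:8 towards it. It is set and shimmed anew each time: the tool rest wedges with its origin anywhere from x = 6 to 38 mm of the stand. There resistance rises some 15 N per mm; contact on the stand sums to 3 to 4 times the push; the rest then stays jammed.
- chisel: Loose chisel, wooden handle, 28 x 230 x 31 mm, lying near the stand; leave it alone. Origin: centre of its underside.
- marker: Loose green and white marker pen, 17 x 135 x 16 mm; leave it alone. Origin: centre of its underside.
- wood_offcut: Loose pine offcut, 38 x 60 x 19 mm; leave it alone. Origin: centre of its underside.

How it is judged:
By the outcome, as a careful person would: the job done as asked, in the order asked, and still so for the second after the job is handed in, with the robot touching nothing.
It also fails if it takes over 64 s, if anything falls off the work surface, if the arm or the gripper's body presses on something with over 40 N, if the wrist force passes 120 N, or if a joint passes its speed limit or range.

## Working session

There is one attempt and no reset: what is moved stays moved. The work goes in short steps, Python scripts to look and compute and a tool call to move; the robot and the scene stay as the last step left them, time stands still between calls to the robot, and variables do not carry over. Pictures are saved under pics/ and viewed, at most 10 in all, crops included, and the job is handed in when it is done.

Besides the shell and the picture viewer there is one more tool, called after ">>>" as a command line: name --pt "numbers of a row" for each row, then --argument value for the rest. servo_tool: Moves the arm, as the interface text tells. Its arguments: {"type":"object","properties":{"steps":{"type":"array"},"newtons":{"type":"number"}},"required":["steps"]}

```bash
mkdir -p pics
cat > h.py <<'E'
import numpy as np, cv2
from bench import readout, optics, arm
from scipy.spatial.transform import Rotation as R
def grab(n):
    s=readout.sense(); p,d=optics.get_image(n); c=optics.calibration(n)
    if 'extrinsics' in c: T=np.linalg.inv(np.array(c['extrinsics']))
    else:
        W=np.eye(4); W[:3,:3]=R.from_rotvec(s['tcp_rot']).as_matrix(); W[:3,3]=s['eef_pos']; T=W@np.array(c['T_tool_cam'])
    return p,d,np.array(c['mtx']),c['k1'],T
def rays(uv,K,k1,T):
    uv=np.asarray(uv,float).reshape(-1,1,2)
    n=cv2.undistortPoints(uv,K,np.array([k1,0,0,0,0.]),).reshape(-1,2)
    return np.c_[n,np.ones(len(n))]@T[:3,:3].T
def onplane(uv,z,K,k1,T):
    r=rays(uv,K,k1,T); o=T[:3,3]; return o+r*((z-o[2])/r[:,2])[:,None]
def cloud(d,K,k1,T):
    h,w=d.shape; u,v=np.meshgrid(np.arange(w),np.arange(h))
    r=rays(np.stack([u,v],-1).reshape(-1,2),K,k1,T)
    P=T[:3,3]+r*d.reshape(-1,1); P[d.ravel()==0]=np.nan
    return P.reshape(h,w,3)
def save(n,p): cv2.imwrite(n,cv2.cvtColor(p,cv2.COLOR_RGB2BGR))
E
python3 - <<'E'
from h import *
for n in('top','scene'):
    p,d,K,k1,T=grab(n); save(f'pics/{n}0.png',p); np.savez(f'{n}0.npz',p=p,d=d,K=K,k1=k1,T=T); print(n,T[:3,3],T[:3,2])
print(readout.sense())
E
```

```text
top [0.38258298 0.07062929 1.49633284] [ 0.09890299  0.01312998 -0.99501045]
scene [-0.23422503 -0.56995471  0.59881722] [ 0.66919554  0.58936994 -0.45257087]
{'clock': 0.1, 'joint_pos': array([ 1.11340968e+00,  4.91482768e-01,  1.55939356e+00,  3.72293091e-05,
        1.09169278e+00, -1.05617436e-01]), 'qvel': array([ 7.10648379e-04, -5.09194692e-04, -2.38655593e-03, -3.35155890e-05,
       -3.10400156e-05,  1.22573612e-03]), 'tau': array([ 2.70380398e-03, -6.13628197e+01, -2.58608454e+01,  6.94065378e-02,
        4.69238218e-02, -1.52898741e-05]), 'eef_pos': array([0.21523966, 0.58655083, 0.2251287 ]), 'tcp_rot': array([-5.49686750e-01, -3.09282122e+00,  1.45888271e-03]), 'force': array([-1.04445207, -0.30896367,  0.18571598]), 'torque': array([0.04211779, 0.00758687, 0.02361155]), 'finger_force': 0.0, 'grip_width': 0.09542829537423558}
```

View pics/top0.png

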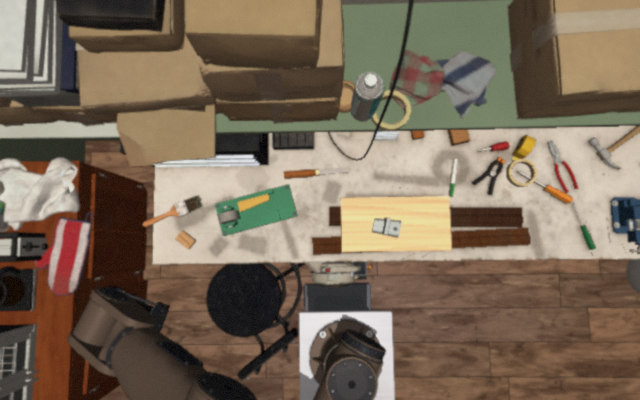

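View pics/scene0.png

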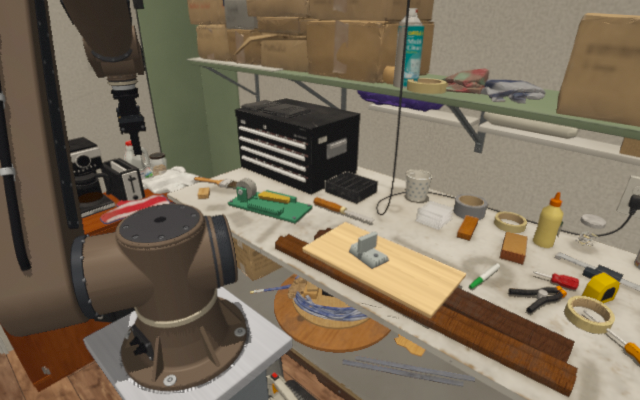

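The top view shows the stand at about (256,208), with the wheel at its left end (228,215). The rest is on the board at (388,227), the chisel is at (315,173), the offcut at (186,240) and the marker at (453,178).

Run:
```python
from h import *
f=np.load('top0.npz'); p,d,K,k1,T=[f[k] for k in('p','d','K','k1','T')]; k1=float(k1)
hsv=cv2.cvtColor(p,cv2.COLOR_RGB2HSV)
m=cv2.inRange(hsv,(60,120,40),(90,255,255)); m[:180]=0;m[240:]=0;m[:,:205]=0;m[:,305:]=0
c=max(cv2.findContours(m,0,2)[0],key=cv2.contourArea)
w=onplane(c.reshape(-1,2),0.02,K,k1,T)[:,:2].astype(np.float32); print('stand',cv2.minAreaRect(w),cv2.boxPoints(cv2.minAreaRect(w)))
m=((hsv[...,1]<60)).astype(np.uint8)*255; m[:212]=0;m[242:]=0;m[:,:365]=0;m[:,:365]=0;m[:,410:]=0
c=max(cv2.findContours(m,0,2)[0],key=cv2.contourArea)
w=onplane(c.reshape(-1,2),0.063,K,k1,T)[:,:2].astype(np.float32); print('rest',cv2.minAreaRect(w),cv2.boxPoints(cv2.minAreaRect(w)))
P=cloud(d,K,k1,T)
for u,v in((388,227),(228,215),(260,208),(186,240),(315,173),(400,210)): print(u,v,P[v,u])
a=cv2.resize(p[160:260,140:440],None,fx=2.6,fy=2.6,interpolation=cv2.INTER_CUBIC); save('pics/t1.png',a)
```

```text
stand ((0.4577731192111969, 0.375754177570343), (0.004863282199949026, 0.0), 134.70925903320312) [[0.4594838  0.37402603]
 [0.4594838  0.37402603]
 [0.45606244 0.37748232]
 [0.45606244 0.37748232]]
rest ((0.440115749835968, -0.14127182960510254), (0.0907987654209137, 0.05688121169805527), 76.84272766113281) [[ 0.40208772 -0.17900565]
 [ 0.45747575 -0.19195321]
 [ 0.47814378 -0.10353801]
 [ 0.42275575 -0.09059045]]
388 227 [ 0.43472218 -0.13985137  0.10466645]
228 215 [0.48324124 0.38776472 0.08359731]
260 208 [0.51083409 0.29109522 0.01636364]
186 240 [0.4033641  0.54680561 0.0193967 ]
315 173 [0.62983772 0.09696192 0.02626918]
400 210 [ 0.49436318 -0.19164428  0.04348769]
```

View pics/t1.png

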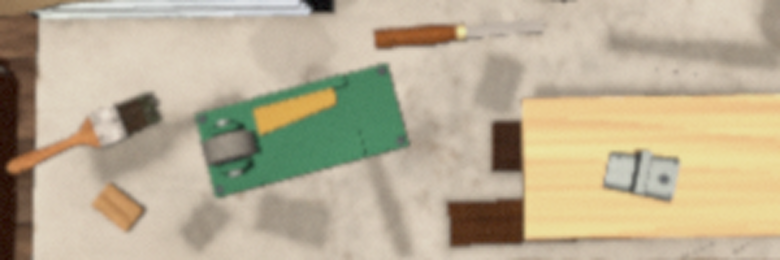

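Wheel end of the stand points world +y; the rest's narrow end seems to face left too. I'll get close-up looks with the wrist camera, stand first, then the rest.

>>> servo_tool --pt "0.2 -0.2 0.15 0 1" --pt "0.4 -0.4 0.3 0 1" --pt "0.6 -0.6 0.45 0.02 1" --pt "0.7 -0.8 0.6 0.03 1" --pt "0.8 -0.95 0.7 0.03 1" --pt "0.8 -1 0.7 0.03 1" --pt "0.8 -1 0.7 0.03 1" --pt "0.8 -1 0.7 0.03 1"

```text
clock: 1.1
eef_pos: [0.4151, 0.3369, 0.4001]
tcp_rot: [-0.257, -3.13, 0.0]
force: [-0.5, 0.3, -0.9]
grip_width: 0.095
finger_force: 0.0
```

Run:
```python
from h import *
p,d,K,k1,T=grab('wrist'); save('pics/w1.png',p); np.savez('w1.npz',p=p,d=d,K=K,k1=k1,T=T); print(T,K,optics.calibration('wrist')['T_tool_cam']);
print(onplane([[320,200],[0,0],[639,0],[639,399],[0,399]],0.014,K,k1,T))
s=readout.sense(); print(s['eef_pos'],s['tcp_rot'],s['clock'],s['force'])
```

```text
[[ 1.63909784e-01  9.52199642e-01  2.57777858e-01  3.42569146e-01]
 [ 9.86475064e-01 -1.58021501e-01 -4.35448504e-02  3.48716953e-01]
 [-7.28947002e-04  2.61428856e-01 -9.65222473e-01  5.58851224e-01]
 [ 0.00000000e+00  0.00000000e+00  0.00000000e+00  1.00000000e+00]] [[303.59577363   0.         317.94152001]
 [  0.         303.59577363 194.40767946]
 [  0.           0.           1.        ]] [[-8.59203191e-04 -9.65011151e-01 -2.62207438e-01  7.36338688e-02]
 [ 9.99999516e-01 -7.03254349e-04 -6.88594068e-04 -1.70431391e-04]
 [ 4.80102434e-04 -2.62207902e-01  9.65011288e-01 -1.58687640e-01]
 [ 0.00000000e+00  0.00000000e+00  0.00000000e+00  1.00000000e+00]]
[[ 0.49939031  0.32615676  0.014     ]
 [ 0.05567034 -0.159834    0.014     ]
 [ 0.23605088  0.9273472   0.014     ]
 [ 1.16518128  1.05383196  0.014     ]
 [ 0.89437925 -0.57721145  0.014     ]]
[0.41488504 0.33725995 0.39984717] [-2.55462016e-01 -3.13000409e+00  8.19198396e-04] 1.15 [ 0.37092753 -0.11935158 -0.66751391]
```

View pics/w1.png

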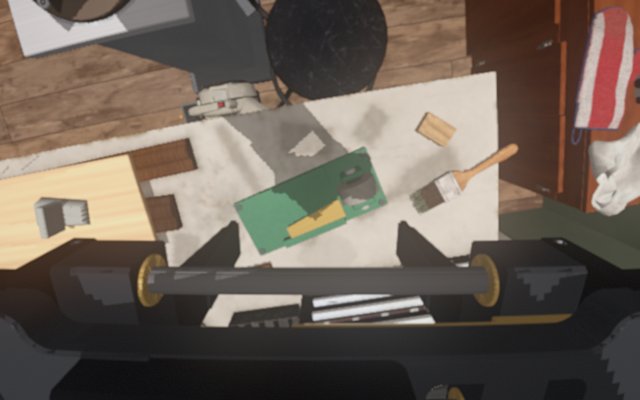

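The wrist view shows the stand's bed with corners near (236,203), (365,150), (385,198) and (262,253). The wheel is at (357,187), the gib at (316,218), and the rest is at the left, around (62,217).

```bash
cat > st.py <<'E'
from h import *
def stand(f,box):
    p,d,K,k1,T=[f[k] for k in('p','d','K','k1','T')]; k1=float(k1)
    hsv=cv2.cvtColor(p,cv2.COLOR_RGB2HSV)
    m=cv2.inRange(hsv,(60,90,15),(90,255,255)); b=np.zeros_like(m); x0,y0,x1,y1=box; b[y0:y1,x0:x1]=m[y0:y1,x0:x1]
    b=cv2.morphologyEx(b,cv2.MORPH_CLOSE,np.ones((5,5)))
    c=max(cv2.findContours(b,0,1)[0],key=cv2.contourArea)
    w=onplane(c.reshape(-1,2),0.014,K,k1,T)[:,:2].astype(np.float32)
    return cv2.minAreaRect(w),c,b
E
python3 - <<'E'
from st import *
f=np.load('w1.npz'); r,c,b=stand(f,(220,140,400,262)); print(r); print(cv2.boxPoints(r))
P=cloud(f['d'],f['K'],float(f['k1']),f['T'])
# gib (yellow) and heights
hsv=cv2.cvtColor(f['p'],cv2.COLOR_RGB2HSV); g=cv2.inRange(hsv,(15,120,80),(32,255,255)); g[:190]=0;g[250:]=0;g[:,:270]=0;g[:,360:]=0
q=P[g>0]; print('gib z',np.nanmedian(q[:,2])); c=max(cv2.findContours(g,0,1)[0],key=cv2.contourArea)
w=onplane(c.reshape(-1,2),0.032,f['K'],float(f['k1']),f['T'])[:,:2].astype(np.float32); print('gib',cv2.boxPoints(cv2.minAreaRect(w)))
print(np.nanmedian(P[215:225,255:262,2]),P[187,357],P[217,80])
E
```

```text
Traceback (most recent call last):
  File "st.py", line 7, in stand
    c=max(cv2.findContours(b,0,1)[0],key=cv2.contourArea)
ValueError: max() iterable argument is empty
```

>>> servo_tool --pt "0 -0.2 0 0 1" --pt "0 -0.4 0 0 1" --pt "0 -0.6 -0.1 0 1" --pt "0 -0.8 -0.3 0 1" --pt "0 -1 -0.4 0 1" --pt "0 -1 -0.4 0 1"

```text
clock: 1.9
eef_pos: [0.4143, 0.0852, 0.2985]
tcp_rot: [-0.26, -3.126, 0.001]
force: [0.2, -0.4, 0.0]
grip_width: 0.0953
finger_force: 0.0
```

>>> servo_tool --pt "0 -0.2 0 0 1" --pt "0 -0.4 -0.05 0 1" --pt "0 -0.6 -0.1 0 1" --pt "0 -0.8 -0.15 0 1" --pt "0 -0.85 -0.2 0 1" --pt "0 -0.85 -0.2 0 1" --pt "0 -0.85 -0.2 0 1" --pt "0 -0.85 -0.2 0 1"

```text
clock: 2.9
eef_pos: [0.4157, -0.1247, 0.2512]
tcp_rot: [0.253, 3.131, -0.0]
force: [-0.3, -0.1, 0.1]
grip_width: 0.095
finger_force: 0.0
```

Run:
```python
from h import *
p,d,K,k1,T=grab('wrist'); save('pics/w2.png',p); np.savez('w2.npz',p=p,d=d,K=K,k1=k1,T=T)
s=readout.sense(); print(s['eef_pos'],s['tcp_rot'],s['clock'],s['force'])
```

```text
[ 0.41560595 -0.12483403  0.25113746] [ 2.53694518e-01  3.13053096e+00 -2.08185959e-04] 2.95 [-0.18842139  0.01206371  0.09757323]
```

View pics/w2.png

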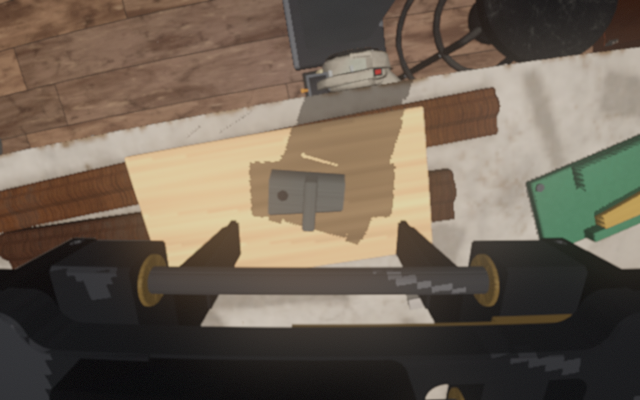

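Here the rest lies at (307,193), its narrow end to the right (+y world) and the bar at about (310,204). The stand's mouth end is at the right edge, (530,185) to (545,240).

Run:
```python
from h import *
f=np.load('w1.npz'); hsv=cv2.cvtColor(f['p'],cv2.COLOR_RGB2HSV); print('hsv',hsv[205,262],hsv[165,350],hsv[218,316],hsv[235,270])
P=cloud(f['d'],f['K'],float(f['k1']),f['T'])
for v,u in((205,262),(235,270),(218,316),(187,357),(180,330)): print(u,v,P[v,u])
f=np.load('w2.npz');P=cloud(f['d'],f['K'],float(f['k1']),f['T']); box=np.zeros(P.shape[:2],bool); box[150:240,240:380]=1
z=P[...,2]
def fit(lo,hi,h):
    m=(box&(z>lo)&(z<hi)).astype(np.uint8); m=cv2.morphologyEx(m,cv2.MORPH_OPEN,np.ones((3,3)))
    c=max(cv2.findContours(m,0,1)[0],key=cv2.contourArea); w=onplane(c.reshape(-1,2),h,f['K'],float(f['k1']),f['T'])[:,:2]
    r=cv2.minAreaRect(w.astype(np.float32)); print(r,'\n',cv2.boxPoints(r),m.sum(),np.nanmedian(z[m>0])); return w,m
w,m=fit(.056,.07,.063); fit(.097,.12,.105)
print('board',np.nanmedian(z[220:240,180:220]))
save('pics/w2c.png',cv2.resize(f['p'][150:240,240:380],None,fx=5,fy=5,interpolation=cv2.INTER_CUBIC))
```

```text
hsv [ 69  74 155] [ 58  48 102] [ 20 123 158] [ 69  74 152]
262 205 [0.4912862  0.21689739 0.01374134]
270 235 [0.55326081 0.21926446 0.01366218]
316 218 [0.52685421 0.31409448 0.03237661]
357 187 [0.46715442 0.39128317 0.08527754]
330 180 [0.4641908  0.35046291 0.01613598]
((0.4315760135650635, -0.166199192404747), (0.04014933854341507, 0.04498681798577309), 78.2579116821289) 
 [[ 0.405468   -0.1812762 ]
 [ 0.44951338 -0.19043133]
 [ 0.45768404 -0.15112218]
 [ 0.41363865 -0.14196706]] 2025 0.0626273431322753
((0.43632766604423523, -0.13832443952560425), (0.01382384728640318, 0.05592019483447075), 76.68556213378906) 
 [[ 0.40752733 -0.1386115 ]
 [ 0.46194446 -0.15148965]
 [ 0.465128   -0.13803738]
 [ 0.41071087 -0.12515923]] 660 0.1043918960060547
board 0.042934801635526154
```

View pics/w2c.png

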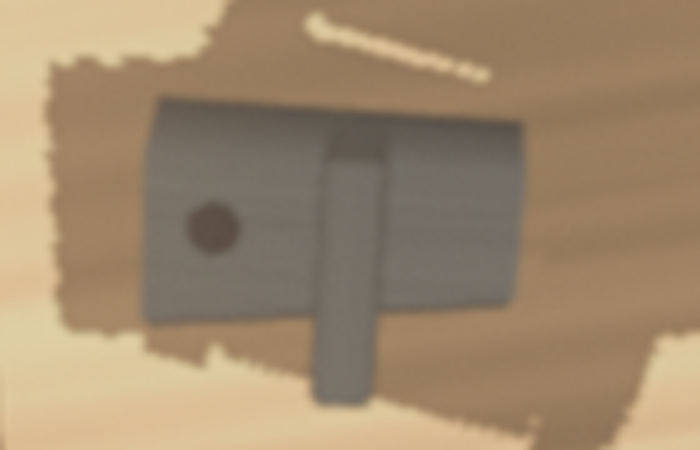

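>>> servo_tool --pt "0.083 -0.054 -0.1 -0.011 1" --pt "0.083 -0.054 -0.3 -0.011 1" --pt "0.083 -0.054 -0.45 -0.011 1" --pt "0.083 -0.054 -0.58 -0.011 1" --pt "0.083 -0.054 -0.65 -0.011 1" --pt "0.083 -0.054 -0.676 -0.011 1" --pt "0.083 -0.054 -0.676 -0.011 1" --pt "0.083 -0.054 -0.676 -0.011 0.5" --pt "0.083 -0.054 -0.676 -0.011 0" --newtons 40

```text
clock: 4.08
eef_pos: [0.4364, -0.1393, 0.0823]
tcp_rot: [0.364, 3.119, -0.001]
force: [1.1, -0.1, 0.6]
grip_width: 0.0805
finger_force: 0.0
```

Run:
```python
from h import *
f=np.load('w1.npz'); P=cloud(f['d'],f['K'],float(f['k1']),f['T']); z=P[...,2]
m=((z>.0105)&(z<.1)).astype(np.uint8); b=np.zeros_like(m); b[140:262,225:400]=m[140:262,225:400]
b=cv2.morphologyEx(b,cv2.MORPH_OPEN,np.ones((3,3)))
c=max(cv2.findContours(b,0,1)[0],key=cv2.contourArea); w=onplane(c.reshape(-1,2),.014,f['K'],float(f['k1']),f['T'])[:,:2]
r=cv2.minAreaRect(w.astype(np.float32)); print(r,'\n',cv2.boxPoints(r))
a=np.deg2rad(104); ang=[]
# rails: points z .028-.036 in stand-ish frame
q=P[140:262,225:400].reshape(-1,3); q=q[(q[:,2]>.028)&(q[:,2]<.036)]
print(len(q))
r=cv2.minAreaRect(q[:,:2].astype(np.float32)); print(r,'\n',cv2.boxPoints(r))
```

```text
((0.5060802698135376, 0.30647778511047363), (0.12280544638633728, 0.26749715209007263), 14.513350486755371) 
 [[0.4131188  0.42057046]
 [0.48015508 0.16160937]
 [0.5990417  0.1923851 ]
 [0.5320054  0.45134622]]
2671
((0.49774864315986633, 0.32614317536354065), (0.11627867072820663, 0.19149865210056305), 14.593990325927734) 
 [[0.41735938 0.40415397]
 [0.46561086 0.2188339 ]
 [0.5781379  0.24813238]
 [0.5298864  0.43345246]]
```

>>> servo_tool --pt "0 0 0 0 0" --pt "0 0 0 0 0" --pt "0 0 0 0 0" --pt "0 0 0 0 0" --pt "0 0 0 0 0" --pt "0 0 0 0 0"

```text
clock: 4.82
eef_pos: [0.4361, -0.1392, 0.0816]
tcp_rot: [-0.364, -3.12, -0.0]
force: [1.0, 0.3, -0.3]
grip_width: 0.0204
finger_force: 0.0
```

Run:
```python
from h import *
f=np.load('w1.npz'); P=cloud(f['d'],f['K'],float(f['k1']),f['T'])
a=np.deg2rad(104.5); ex=np.array([np.cos(a),np.sin(a)]); ey=np.array([-ex[1],ex[0]]); c=np.array([.5061,.3065])-.030*ex
print('O',c)
q=P[140:262,225:400].reshape(-1,3); q=q[~np.isnan(q).any(1)]; X=(q[:,:2]-c)@ex*1e3; Y=(q[:,:2]-c)@ey*1e3; Z=q[:,2]*1e3
for x in(-60,-40,-20,0,20,40,60):
    s=np.abs(X-x)<4; o=np.argsort(Y[s]); print(x,[(int(round(y)),int(round(z))) for y,z in zip(Y[s][o],Z[s][o])][::2])
```

```text
O [0.5136114  0.27745557]
-60 [(-96, 2), (-95, 0), (-94, 0), (-92, -2), (-91, -1), (-90, -2), (-89, -2), (-87, -1), (-87, -1), (-85, -1), (-84, -1), (-83, -2), (-82, -1), (-80, -1), (-80, -1), (-78, 1), (-77, 0), (-76, -2), (-76, 1), (-75, -1), (-73, 2), (-73, -1), (-72, 0), (-70, -2), (-69, -1), (-68, -2), (-67, -1), (-66, 0), (-65, -1), (-64, 0), (-63, -1), (-57, 12), (-55, 14), (-54, 14), (-53, 14), (-52, 16), (-52, 13), (-51, 13), (-50, 12), (-49, 13), (-48, 15), (-46, 13), (-45, 14), (-44, 14), (-43, 14), (-42, 12), (-41, 12), (-40, 14), (-39, 14), (-38, 14), (-37, 14), (-36, 15), (-35, 12), (-35, 13), (-33, 13), (-32, 13), (-30, 15), (-30, 14), (-28, 14), (-27, 14), (-26, 15), (-25, 15), (-24, 16), (-23, 14), (-22, 17), (-21, 14), (-20, 15), (-19, 14), (-18, 14), (-17, 14), (-16, 12), (-15, 13), (-14, 14), (-13, 15), (-12, 11), (-11, 14), (-10, 15), (-9, 14), (-8, 14), (-7, 15), (-6, 15), (-5, 13), (-4, 13), (-2, 16), (-2, 14), (-1, 13), (0, 14), (2, 14), (2, 15), (3, 13), (4, 14), (5, 14), (6, 14), (7, 12), (8, 13), (9, 14), (10, 16), (11, 16), (11, 14), (12, 14), (13, 14), (1
[... 21952 characters left out ...]
), (61, 32), (61, 28), (61, 19), (61, -1), (62, -2), (63, 0), (64, -1), (65, 0), (66, -2), (66, 1), (68, 0), (68, -1), (69, -2), (70, 0), (71, -2), (72, 1), (72, -3), (74, -3), (74, -2), (76, -1), (76, -1), (77, 0), (78, 1), (79, -1), (80, -1), (81, 1), (82, -1), (82, -2), (83, -1), (84, -1), (85, 0), (86, 0), (86, -1), (87, -1), (88, -1), (89, -1), (90, 0), (91, -1), (91, 0), (92, -2), (93, 1), (94, -1), (95, -1), (96, 0), (97, -2), (98, -1), (99, 1), (100, 0), (101, 0), (101, 0), (102, -2), (103, -1), (104, -2), (105, 0), (105, 0), (106, -1), (107, -1), (108, 0), (109, -1), (109, -1), (110, 1), (111, -2), (112, -2), (113, 0), (113, -1), (114, -1), (115, -1), (116, 0), (117, -3), (118, -2)]
```

>>> servo_tool --pt "0 0 0 0 0" --pt "0 0 0 0 0" --pt "0 0 0 0 0" --pt "0 0 0 0 0"

```text
clock: 5.32
eef_pos: [0.4361, -0.1392, 0.0817]
tcp_rot: [-0.364, -3.12, -0.0]
force: [-0.7, 2.4, 0.5]
grip_width: 0.0134
finger_force: 40.0
```

>>> servo_tool --pt "0 0 0.05 0 0" --pt "0 0 0.15 0 0" --pt "0 0 0.3 0 0" --pt "0.05 0.1 0.4 0 0" --pt "0.12 0.3 0.45 0.02 0" --pt "0.2 0.5 0.45 0.04 0" --pt "0.3 0.7 0.45 0.06 0" --pt "0.4 0.9 0.45 0.0772 0" --pt "0.44 1 0.45 0.0772 0" --pt "0.44 1 0.45 0.0772 0" --pt "0.44 1 0.45 0.0772 0"

```text
clock: 6.7
eef_pos: [0.5455, 0.1103, 0.1942]
tcp_rot: [0.396, -3.116, 0.0]
force: [0.1, 0.9, -5.8]
grip_width: 0.0137
finger_force: 40.0
```

Run:
```python
from h import *
p,d,K,k1,T=grab('wrist'); save('pics/w3.png',p); np.savez('w3.npz',p=p,d=d,K=K,k1=k1,T=T)
s=readout.sense(); print(s['eef_pos'],s['tcp_rot'],s['clock'],s['force'],s['grip_width'])
```

```text
[0.54559854 0.10998026 0.19428037] [ 3.94705268e-01 -3.11602296e+00  1.53076690e-04] 6.75 [-0.30284626  0.86105424 -6.75405611] 0.014118390763190838
```

View pics/w3.png

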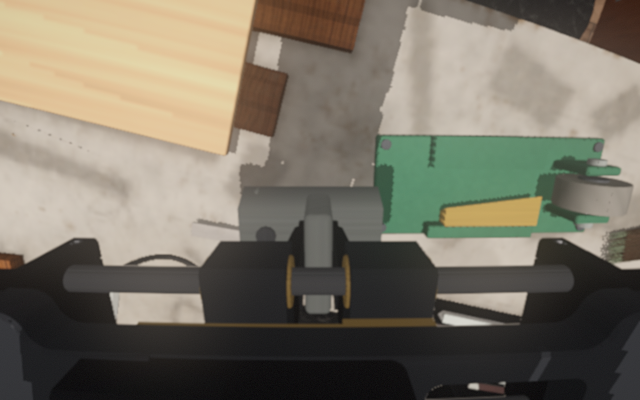

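The rest is held level and lines up with the stand: its front end is at (383,215) and the bed's mouth end at (378,140) to (385,230). The rail's dark step is at (432,150) and the gib at (490,212).

Run:
```python
from h import *
f=np.load('w3.npz'); K,k1,T=f['K'],float(f['k1']),f['T']; P=cloud(f['d'],K,k1,T)
a=np.deg2rad(104.5); ex=np.array([np.cos(a),np.sin(a)]); ey=np.array([-ex[1],ex[0]]); O=np.array([.5136,.2775])
S=lambda q:np.c_[(q[:,:2]-O)@ex*1e3,(q[:,:2]-O)@ey*1e3,q[:,2]*1e3]
print('cam',S(T[:3,3][None]),'tcp',S(np.array([[.5456,.1100,.1943]])))
q=S(P[125:245,370:560].reshape(-1,3)); q=q[~np.isnan(q).any(1)]; X,Y,Z=q.T
top=(Z>28)&(Z<36); fl=(Z>10)&(Z<18); al=(Z>9)&(Z<36)
for x in range(-80,70,15):
    s=abs(X-x)<5
    pr=lambda v:np.round([v.min(),v.max()],1) if len(v) else None
    print(x,'all',pr(Y[s&al]),'rail+',pr(Y[s&top&(Y>5)]),'floor',pr(Y[s&fl&(abs(Y)<45)]),'rail-',pr(Y[s&top&(Y<5)]))
s=al&(abs(Y)<40); print('x mouth of bed',np.percentile(X[s],.5),'rail start',X[top&(Y>35)].min(),X[top&(Y<-30)].min())
r=S(P[180:250,230:395].reshape(-1,3)); zt=np.nanmedian(r[(r[:,2]>140)&(r[:,2]<200)][:,2]); print('rest top z',zt)
m=(P[...,2]>.13)&(P[...,2]<.19); m[:180]=0;m[245:]=0;m[:,:230]=0;m[:,395:]=0
r=S(P[m]); print('rest X',r[:,0].min(),r[:,0].max())
for x in range(-225,-130,15):
    s=(abs(r[:,0]-x)<4)&(abs(r[:,2]-zt)<4); s2=abs(r[:,0]-x)<4
    if s.any(): print(x,'top y',r[s][:,1].min(),r[s][:,1].max(),'all',r[s2][:,1].max(),'z',r[s2][:,2].min())
# rail top edge from image colour: dark step
# bed edge fit angle
e=[];g=[]
for x in range(-90,70,4):
    s=(abs(X-x)<2)&al; e.append((x,Y[s].max()))
print('edge slope deg',np.rad2deg(np.polyfit(*np.array(e).T,1)[0]))
```

```text
cam [[-169.99851993   84.53817729  352.95449065]] tcp [[-170.17688989   10.95792619  194.3       ]]
-80 all [-56.3  60.6] rail+ None floor [-44.3  44.3] rail- None
-65 all [-56.2  60.8] rail+ None floor [-45.   44.5] rail- None
-50 all [-56.   61.3] rail+ [30.2 61.1] floor [-44.3  44.4] rail- [-49.8 -40.9]
-35 all [-54.7  60.3] rail+ [26.9 60.3] floor [-40.7  26.3] rail- [-54.7 -39.3]
-20 all [-54.2  60.5] rail+ [26.8 60.5] floor [-25.5  22.9] rail- [-54.2 -17. ]
-5 all [-53.9  60.5] rail+ [26.9 60.5] floor [-22.   22.9] rail- [-53.9 -15.9]
10 all [-54.2  60.7] rail+ [27.  60.7] floor [-20.7  23.1] rail- [-54.2 -13.4]
25 all [-54.2  60.9] rail+ [27.1 60.9] floor [-18.3  23. ] rail- [-54.2 -11.2]
40 all [-54.6  61. ] rail+ [26.3 61. ] floor [-17.  23.] rail- [-54.6  -9.9]
55 all [-54.7  61.1] rail+ [26.1 61. ] floor [-14.6  23. ] rail- [-54.7  -7.5]
x mouth of bed -104.10287457339123 rail start -46.34658891938205 -45.327861705063704
rest top z 174.65452468138892
rest X -220.2988616943745 -130.21490305767938
-210 top y 6.51489601187683 30.478427629935787 all 36.71570495286768 z 155.18174564777695
-195 top y 6.3364190152781115 30.368146604879808 all 36.753181072038686 z 154.8981054504511
-180 top y 16.098314929736777 29.946620684271704 all 37.47033767597316 z 154.5604915043632
-165 top y 20.65146860390341 37.59902227854731 all 38.216747414211405 z 155.12425587474473
-150 top y 6.262540554737046 29.860488693378368 all 36.63413178103787 z 154.49195853610095
-135 top y 6.118749200176489 29.858525908751158 all 36.74995476490613 z 154.76591818060095
edge slope deg 0.052208057454480955
```

>>> servo_tool --pt "-0.02 0.15 0 0 0" --pt "-0.048 0.311 -0.05 0 0" --pt "-0.048 0.311 -0.2 0 0" --pt "-0.048 0.311 -0.35 0 0" --pt "-0.048 0.311 -0.47 0 0" --pt "-0.048 0.311 -0.53 0 0" --pt "-0.048 0.311 -0.545 0 0" --pt "-0.048 0.311 -0.545 0 0" --pt "-0.048 0.311 -0.545 0 0"

```text
clock: 7.88
eef_pos: [0.5346, 0.1886, 0.0589]
tcp_rot: [-0.396, 3.115, 0.0]
force: [-0.5, -0.4, -7.1]
grip_width: 0.0137
finger_force: 40.0
```

>>> servo_tool --pt "0 0 -0.01 0 0" --pt "0 0 -0.018 0 0" --pt "0 0 -0.022 0 0" --pt "0 0 -0.022 0 0" --pt "0 0 -0.022 0 0"

```text
clock: 8.5
eef_pos: [0.5343, 0.1886, 0.0527]
tcp_rot: [-0.396, 3.116, 0.0]
force: [-1.9, -0.2, 1.1]
grip_width: 0.014
finger_force: 40.0
```

>>> servo_tool --pt "-0.015 0.04 0.001 0 0" --pt "-0.025 0.08 0.001 0 0" --pt "-0.04 0.12 0.001 0 0" --pt "-0.05 0.16 0.001 0 0" --pt "-0.06 0.199 0.001 0 0" --pt "-0.06 0.199 0.001 0 0" --pt "-0.06 0.199 0.001 0 0"

```text
clock: 9.38
eef_pos: [0.5191, 0.2383, 0.0527]
tcp_rot: [-0.396, 3.116, 0.0]
force: [0.5, 0.7, -0.6]
grip_width: 0.0139
finger_force: 40.0
```

No contact; slide further.

>>> servo_tool --pt "-0.007 0.027 0 0 0" --pt "-0.014 0.054 0 0 0" --pt "-0.021 0.081 0 0 0" --pt "-0.028 0.108 0 0 0" --pt "-0.035 0.136 0 0 0" --pt "-0.035 0.136 0 0 0"

```text
clock: 10.12
eef_pos: [0.5101, 0.273, 0.0527]
tcp_rot: [-0.397, 3.116, 0.001]
force: [-0.1, 1.6, -0.1]
grip_width: 0.0137
finger_force: 40.0
```

>>> servo_tool --pt "-0.002 -0.0005 0 0 0" --pt "-0.004 -0.001 0 0 0" --pt "-0.006 -0.0015 0 0 0" --pt "-0.006 -0.0015 0 0 0"

```text
clock: 10.62
eef_pos: [0.5089, 0.2717, 0.0527]
tcp_rot: [-0.396, 3.117, -0.0]
force: [0.6, -0.5, -1.9]
grip_width: 0.0139
finger_force: 40.0
```

>>> servo_tool --pt "-0.002 -0.0005 0 0 0" --pt "-0.004 -0.001 0 0 0" --pt "-0.004 -0.001 0 0 0"

```text
clock: 11.0
eef_pos: [0.5078, 0.2716, 0.0527]
tcp_rot: [0.396, -3.116, -0.0]
force: [0.4, -0.6, 0.6]
grip_width: 0.0134
finger_force: 40.0
```

>>> servo_tool --pt "-0.002 -0.0005 0 0 0" --pt "-0.004 -0.001 0 0 0" --pt "-0.004 -0.001 0 0 0"

```text
clock: 11.38
eef_pos: [0.5068, 0.2714, 0.0527]
tcp_rot: [0.396, -3.117, -0.0]
force: [1.3, 0.7, -0.2]
grip_width: 0.014
finger_force: 40.0
```

>>> servo_tool --pt "-0.002 -0.0005 0 0 0" --pt "-0.003 -0.0008 0 0 0" --pt "-0.003 -0.0008 0 0 0"

```text
clock: 11.75
eef_pos: [0.5061, 0.2712, 0.0527]
tcp_rot: [0.396, -3.117, -0.0]
force: [0.9, 0.3, 0.1]
grip_width: 0.0137
finger_force: 40.0
```

>>> servo_tool --pt "-0.002 -0.0005 0 0 0" --pt "-0.003 -0.0008 0 0 0" --pt "-0.003 -0.0008 0 0 0"

```text
clock: 12.12
eef_pos: [0.5058, 0.2711, 0.0527]
tcp_rot: [-0.395, 3.116, 0.001]
force: [5.0, 1.5, -3.0]
grip_width: 0.0139
finger_force: 40.0
```

>>> servo_tool --pt "0.002 0.0005 0 0 0" --pt "-0.002 0.0165 0 0 0" --pt "-0.0055 0.03 0 0 0" --pt "-0.0095 0.045 0 0 0" --pt "-0.013 0.0585 0 0 0" --pt "-0.013 0.0585 0 0 0"

```text
clock: 12.88
eef_pos: [0.502, 0.2861, 0.0527]
tcp_rot: [-0.396, 3.116, 0.001]
force: [2.4, 3.5, -0.4]
grip_width: 0.0141
finger_force: 40.0
```

>>> servo_tool --pt "0 0.008 0 0 0" --pt "-0.002 0.016 0 0 0" --pt "-0.005 0.024 0 0 0" --pt "-0.007 0.031 0 0 0" --pt "-0.007 0.031 0 0 0"

```text
clock: 13.5
eef_pos: [0.5002, 0.2936, 0.0527]
tcp_rot: [0.396, -3.116, -0.0]
force: [-1.0, 0.5, 2.7]
grip_width: 0.0141
finger_force: 40.0
```

>>> servo_tool --pt "-0.002 0.008 0 0 0" --pt "-0.004 0.0155 0 0 0" --pt "-0.006 0.023 0 0 0" --pt "-0.006 0.023 0 0 0"

```text
clock: 14.0
eef_pos: [0.4988, 0.2994, 0.0527]
tcp_rot: [-0.396, 3.116, 0.001]
force: [-0.5, 0.0, 2.5]
grip_width: 0.0138
finger_force: 40.0
```

>>> servo_tool --pt "-0.001 0.004 0 0 0" --pt "-0.002 0.008 0 0 0" --pt "-0.003 0.0115 0 0 0" --pt "-0.003 0.0115 0 0 0"

```text
clock: 14.5
eef_pos: [0.4981, 0.3021, 0.0527]
tcp_rot: [-0.396, 3.116, 0.0]
force: [-0.5, -1.3, 4.2]
grip_width: 0.0141
finger_force: 40.0
```

>>> servo_tool --pt "-0.001 0.004 0 0 0" --pt "-0.002 0.008 0 0 0" --pt "-0.002 0.008 0 0 0"

```text
clock: 14.88
eef_pos: [0.4976, 0.3041, 0.0527]
tcp_rot: [-0.396, 3.117, 0.0]
force: [0.3, -0.6, 3.3]
grip_width: 0.0137
finger_force: 40.0
```

>>> servo_tool --pt "-0.001 0.004 0 0 0" --pt "-0.002 0.008 0 0 0" --pt "-0.002 0.008 0 0 0"

```text
clock: 15.25
eef_pos: [0.4971, 0.3061, 0.0527]
tcp_rot: [-0.396, 3.116, 0.0]
force: [0.8, -1.0, 3.3]
grip_width: 0.014
finger_force: 40.0
```

>>> servo_tool --pt "-0.001 0.004 0 0 0" --pt "-0.002 0.008 0 0 0" --pt "-0.002 0.008 0 0 0"

```text
clock: 15.62
eef_pos: [0.4964, 0.308, 0.0527]
tcp_rot: [0.396, -3.116, -0.0]
force: [-0.2, -2.8, 4.7]
grip_width: 0.0138
finger_force: 40.0
```

>>> servo_tool --pt "-0.0005 0.002 0 0 0" --pt "-0.001 0.004 0 0 0" --pt "-0.0015 0.006 0 0 0" --pt "-0.0015 0.006 0 0 0"

```text
clock: 16.12
eef_pos: [0.4963, 0.3084, 0.0527]
tcp_rot: [0.396, -3.116, 0.002]
force: [1.0, -10.4, 6.5]
grip_width: 0.0134
finger_force: 40.0
```

>>> servo_tool --pt "-0.0002 0.001 0 0 0" --pt "-0.0005 0.002 0 0 0" --pt "-0.0005 0.002 0 0 0" --pt "-0.0005 0.002 0 0 0"

```text
clock: 16.62
eef_pos: [0.4963, 0.3084, 0.0527]
tcp_rot: [0.395, -3.116, 0.003]
force: [1.6, -15.4, 7.6]
grip_width: 0.0136
finger_force: 40.0
```

Pushed to about 15 N with the rest seated on both sides. Now I'll relax the push and open slightly.

>>> servo_tool --pt "0.0008 -0.003 -0.001 0 0" --pt "0.0014 -0.0055 -0.001 0 0" --pt "0.0014 -0.0055 -0.001 0 0"

```text
clock: 17.0
eef_pos: [0.4963, 0.3084, 0.0527]
tcp_rot: [0.396, -3.116, 0.0]
force: [-1.8, -4.3, 8.0]
grip_width: 0.0139
finger_force: 40.0
```

>>> servo_tool --pt "0 0 0 0 0.35" --pt "0 0 0 0 0.35" --pt "0 0 0 0 0.35" --pt "0 0 0 0 0.35" --pt "0 0 0 0 0.35"

```text
clock: 17.62
eef_pos: [0.4964, 0.3086, 0.0523]
tcp_rot: [0.396, -3.116, -0.0]
force: [-0.2, -0.2, -0.1]
grip_width: 0.0332
finger_force: 0.0
```

>>> servo_tool --pt "0 0 0.05 0 0.35" --pt "0 0 0.2 0 0.35" --pt "0 0 0.4 0 0.35" --pt "0 0 0.6 0 0.35" --pt "0 0 0.8 0 0.35" --pt "0 0 0.8 0 0.35" --pt "0 0 0.8 0 0.35"

```text
clock: 18.5
eef_pos: [0.496, 0.3084, 0.2523]
tcp_rot: [0.396, -3.116, -0.0]
force: [-0.2, 0.6, -0.1]
grip_width: 0.0336
finger_force: 0.0
```

Run:
```python
from h import *
p,d,K,k1,T=grab('wrist'); save('pics/w4.png',p); P=cloud(d,K,k1,T)
s=readout.sense(); print(s['eef_pos'],s['clock'],s['force'])
a=np.deg2rad(104.5); ex=np.array([np.cos(a),np.sin(a)]); ey=np.array([-ex[1],ex[0]]); O=np.array([.5136,.2775])
X=(P[...,:2]-O)@ex*1e3; Y=(P[...,:2]-O)@ey*1e3; Z=P[...,2]*1e3
b=(Z>71)&(Z<81)&(abs(Y)<60)&(X<75)&(X>-60); print('bar',X[b].min(),X[b].max(),Y[b].min(),Y[b].max(),np.median(Z[b]))
for lo,hi in((0,22),(46,72)):
    q=(X>lo)&(X<hi)&(abs(Y-6)<10)&(Z<60); print('foot top z',lo,np.median(Z[q]))
```

```text
[0.495926   0.30833115 0.25161259] 18.55 [ 0.33682901 -0.58818914 -0.17137302]
bar 27.022461030446205 39.75233771061786 -18.847574308198993 35.82940764730875 75.39284164628856
foot top z 0 33.90029664578326
foot top z 46 33.80830851162975
```

View pics/w4.png

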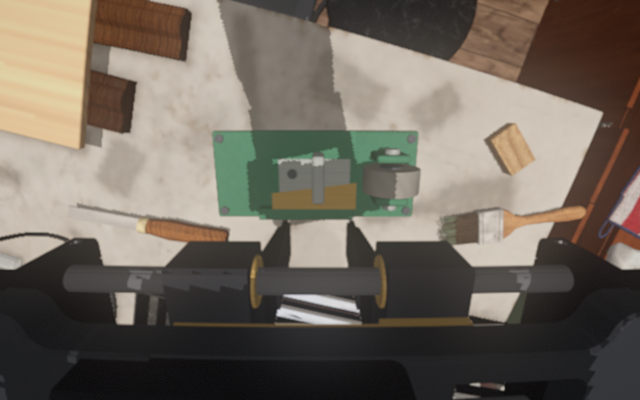

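The final picture shows the rest seated flat between the rail and the gib at (315,178). Its foot top is at z = 34 mm, and the chisel and offcut are undisturbed.

```bash
python3 -c "
from bench import arm; print(arm.job_done())"
```

```text
the job is handed in; nothing more can be done
None
```

The tool rest is wedged in the stand's tapered way at about x = 29 mm, pressed home at about 15 N and released; the chisel and offcut look undisturbed, I never moved near the marker, and the job is handed in.

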